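# Stir the clay beads in the lab dish

## Task

Pick up the standing stirrer by its black grip, lower its foot to the bottom of the dish that holds the clay beads, and stir them round until at least four of the six beads have been shifted by a full bead's width or more from where they lay. Keep all the beads in the dish, then stand the stirrer upright again on the middle of its cork tile and let go.

Things in the scene. Friction and masses are not known exactly. Their poses are not given: they have to be found in the camera images.
- stirrer: hand stirrer standing upright on the cork tile: 175 mm tall; a round white plastic disc foot 36 mm across and 12 mm thick, a thin steel rod 10 mm across, and at the top a round black grip 24 mm across and 58 mm long (from 117 to 175 mm above the underside). About 0.16 kg, heaviest at the foot. Origin: centre of the foot's underside; z runs up along the rod.
- dish: the round white porcelain dish that holds the six beads, fixed to the bench: straight wall, 164 mm across outside, 154 mm inside, 50 mm high, flat level inner floor 6 mm above the bench. Origin: centre of its underside; z up. (A second dish of the same shape stands empty and is not wanted.) At the start the beads lie in a loose ring, about 53 mm from the centre, and the middle of the dish is free for at least 30 mm around the centre.
- tile: square cork tile lying flat on the bench, 120 x 120 mm and 6 mm thick, fixed; the stirrer starts near its middle. Origin: centre of its underside, so its top is 6 mm higher; z up, x and y along its edges.
- bead1_center (a point): centre of fired-clay bead 1 of 6, a loose smooth ball 24 mm across, 18 g, that lies in the dish and rolls when pushed.
- bead2_center (a point): centre of fired-clay bead 2 of 6, a loose smooth ball 24 mm across, 18 g, that lies in the dish and rolls when pushed.
- bead3_center (a point): centre of fired-clay bead 3 of 6, a loose smooth ball 24 mm across, 18 g, that lies in the dish and rolls when pushed.
- bead4_center (a point): centre of fired-clay bead 4 of 6, a loose smooth ball 24 mm across, 18 g, that lies in the dish and rolls when pushed.
- bead5_center (a point): centre of fired-clay bead 5 of 6, a loose smooth ball 24 mm across, 18 g, that lies in the dish and rolls when pushed.
- bead6_center (a point): centre of fired-clay bead 6 of 6, a loose smooth ball 24 mm across, 18 g, that lies in the dish and rolls when pushed.

How it is judged (in metres and radians):
On the way, in this order (a step that is already met when the one before it is completed fails the run):
1. the stirrer's foot is down in the dish of beads (underside less than 15 mm above the inner floor) (horizontal distance between stirrer and dish below 0.075 m and z of stirrer in the frame of dish below 0.021 m), for 0.1 s.
2. with the stirrer's foot still down in the dish, at least four of the six beads are, at the same moment, more than 20 mm from where each began (all of step 1 and (distance of each of bead1_center, bead2_center, bead3_center, bead4_center from where it was at the start of the episode above 0.02 m or distance of each of bead1_center, bead2_center, bead3_center, bead5_center from where it was at the start of the episode above 0.02 m or distance of each of bead1_center, bead2_center, bead3_center, bead6_center from where it was at the start of the episode above 0.02 m or distance of each of bead1_center, bead2_center, bead4_center, bead5_center from where it was at the start of the episode above 0.02 m or distance of each of bead1_center, bead2_center, bead4_center, bead6_center from where it was at the start of the episode above 0.02 m or distance of each of bead1_center, bead2_center, bead5_center, bead6_center from where it was at the start of the episode above 0.02 m or distance of each of bead1_center, bead3_center, bead4_center, bead5_center from where it was at the start of the episode above 0.02 m or distance of each of bead1_center, bead3_center, bead4_center, bead6_center from where it was at the start of the episode above 0.02 m or distance of each of bead1_center, bead3_center, bead5_center, bead6_center from where it was at the start of the episode above 0.02 m or distance of each of bead1_center, bead4_center, bead5_center, bead6_center from where it was at the start of the episode above 0.02 m or distance of each of bead2_center, bead3_center, bead4_center, bead5_center from where it was at the start of the episode above 0.02 m or distance of each of bead2_center, bead3_center, bead4_center, bead6_center from where it was at the start of the episode above 0.02 m or distance of each of bead2_center, bead3_center, bead5_center, bead6_center from where it was at the start of the episode above 0.02 m or distance of each of bead2_center, bead4_center, bead5_center, bead6_center from where it was at the start of the episode above 0.02 m or distance of each of bead3_center, bead4_center, bead5_center, bead6_center from where it was at the start of the episode above 0.02 m)), for 0.1 s.
At the end, for the whole second after the job is handed in: The stirrer stands upright (within 10 degrees), still and released on the cork tile, its foot's centre within 35 mm of the tile's centre, and all six beads are inside the dish (horizontal distance between stirrer and tile below 0.035 m and z of stirrer in the frame of tile between 0.002 and 0.012 m and angle between stirrer's own z axis and vertical below 0.17 rad and linear speed of stirrer below 0.03 m/s and horizontal distance between each of bead1_center, bead2_center, bead3_center, bead4_center, bead5_center, bead6_center and dish below 0.078 m and z of each of bead1_center, bead2_center, bead3_center, bead4_center, bead5_center, bead6_center in the frame of dish below 0.05 m); the robot touches nothing.
It also fails if it takes over 61 s, if anything falls off the work surface, if the arm or the gripper's body presses on something with over 40 N, if the wrist force passes 120 N, or if a joint passes its speed limit or range.

## Robot

A 6-joint arm with a two-finger parallel gripper is mounted at the origin on the work surface. World frame = base frame: x ahead of the robot, y to its left, z up, the work surface at z = 0. Lengths are in mm, angles in degrees, forces in N, time in s.
With the tool pointing down it reaches from about 425 to 950 mm from the base axis. Payload 14.7 kg.
Tool frame: the origin (TCP) lies at the very end of the fingers, on their centre line; the grasp point (between the pads) lies 19 mm behind it (manip.hold_point_z is the z of the grasp point in the tool frame, in mm); z points along the fingers, y is the direction in which the jaws open and shut (so a half turn about z gives the same grasp; the last joint's range is limited). The gripper opens to 85 mm and grips with 20 to 120 N. Pads are 22 mm wide; open, the fingers measure 114 mm over their backs; the gripper's body (76 mm by 85 mm) begins 54 mm behind the grasp point. The pads swing forward as they close: fully open they stand 13 mm farther back than shut.
Start: joints at [-67.873, 27.513, 91.461, -0, 61.026, -2.67], TCP at [272.634, -590.053, 231.297] pointing down, gripper open.
Joint ranges: [-157.49, 157.49], [-46.99, 117.5], [13.45, 153.17], [-89.5, 269.5], [5.16, 153.95], [-167.48, 167.48]. Speed limits (degrees/s): [108.29, 108.29, 136.94, 172.46, 172.46, 172.46].

## Interface

Orientations are given as [roll, pitch, yaw] about the fixed x, y, z axes, in that order (R = Rz(yaw) Ry(pitch) Rx(roll)).
In Python, from cell import manip gives the robot as it stands.
- The arm moves only by the shell command python3 -m inch 'ROWS' [FORCE]. ROWS is JSON, a list that holds one entry, the list of rows, each a list of 7 numbers: the shift along the tool's x, y, z in m, then the turn, a rotation vector about the tool's x, y, z in degrees, then the opening, from 0 (shut) to 1 (fully open). A call has 1 to 5 rows; each row shifts and turns the commanded pose from where the row before left it, along the tool's axes as they then stand; what a row does not reach is not made up. A row lasts 1/10 s, in which the tool goes at most 50 mm and 8.59 degrees, less where a joint would pass 70% of its speed; a pose out of reach is approached as far as the arm can. A call is refused whole if a number of a shift passes 0.05 or a number of a turn 8.59, either way. A call with a gripper value outside its range is refused whole. The fingers move at their own pace and stop on an object; FORCE is the grip in N (left out, the last holds). Time passes only in rows, so rows that do not move let the fingers close. It gives the time, the measured TCP pose, the force and the opening at its end, in the units of the state.
- manip.sense(): the state, without advancing time (a new reading comes with each control period).
- manip.get_image(name): name is "scene" or "top"; returns the picture (480x640x3 uint8, red, green, blue); there is no depth.
- manip.camera_model(name): a dict with "mtx" (3x3 intrinsics, pixels), "view" (4x4, takes a point from world to camera coordinates). Camera axes: x right, y up, looking along -z (the intrinsics and any distortion apply to the point x, -y, -z); pixel columns grow to the right and rows downward; lengths in mm; the calibration is good to about 2 mm. A picture is of the moment at which its call begins. camera_model takes no time and is no camera call.
- manip.finish_job(): hands the job in, once; it reports no verdict.
Trained networks look in the newest picture that a camera, given by its name, has taken for a name from the list of things; names that differ only in an ending like _2 or _b are one class to them, and where a whole thing is asked for, a point or a joint stands for the part that bears it (a point fixed in the world has none). Each returns a list of dicts, best first, with "p" (0 to 1); they miss things now and then, are a little off and sometimes report something else, mostly with a low value. They report only what shows in the picture. A call takes as long as a camera call.
- manip.search_frame(thing, camera): "point" ([x, y, z] in mm, in world coordinates, good to about 4 mm: the middle of the surface that is visible of it).
- manip.pinpoint(thing, camera): "point" ([x, y, z] in mm, in world coordinates, good to about 4 mm: a listed point, or the origin of a listed thing).
The state is a dict: "t": time; "qpos": joint angles; "qd": joint speeds; "joint_torque": joint torques, N m; "position": TCP position; "tcp_rot": TCP orientation; "wrist_force": force on the tool from outside, world axes, zero at the start; "wrist_torque": the same for the moment, N m; "opening": opening from 0.0 (shut) to 1.0 (fully open).
Only numpy, scipy, OpenCV 4.12 (cv2) and the standard library are available. Lean on these libraries where they do the work, as an engineer would, in place of code of your own. Each camera call takes 0.05 s, during which the arm holds its last target.

## Working session

There is one attempt and no reset: what is moved stays moved. The work goes in short steps, Python scripts to look and compute and a shell command to move; the robot and the scene stay as the last step left them, time stands still between calls to the robot, and variables do not carry over. Pictures are saved under pics/ and viewed, and the job is handed in when it is done.

```bash
ls; mkdir -p pics; python3 - <<'E'
from cell import manip
import cv2
for n in("scene","top"):
    im=manip.get_image(n); cv2.imwrite(f"pics/{n}0.png",im[:,:,::-1])
    for t in("stirrer","dish","tile"):
        print(n,t,[(([round(v) for v in d["point"]]),round(d["p"],2)) for d in manip.pinpoint(t,n)])
print(manip.sense()); print(manip.hold_point_z)
E
```

```text
pics
scene stirrer [([547, 246, 9], 0.64), ([518, -264, 17], 0.4)]
scene dish [([552, -239, -1], 0.74)]
scene tile [([550, 250, -4], 0.95)]
top stirrer [([547, 250, 4], 0.62)]
top dish [([556, -232, 2], 0.91)]
top tile [([544, 251, -2], 0.66), ([511, -268, 14], 0.43)]
{'t': 0.4, 'qpos': array([-6.78724397e+01,  2.75182790e+01,  9.14658219e+01,  1.69332747e-03,
        6.10248141e+01, -2.66874226e+00]), 'qd': array([ 0.05412709, -0.00179147, -0.07619554, -0.02181522,  0.05820721,
       -0.10916828]), 'joint_torque': array([-3.88921791e-03, -9.49578094e+01, -4.30146575e+01, -1.26229170e-04,
        4.67977370e-03, -1.86263010e-04]), 'position': array([ 272.62526365, -590.00238168,  231.21187437]), 'tcp_rot': array([-1.79991164e+02, -1.89473776e-03,  2.47954820e+01]), 'wrist_force': array([ 0.46425867, -0.289225  , -0.0502141 ]), 'wrist_torque': array([-0.02550871,  0.00114945, -0.05107098]), 'opening': 0.9961169081905827}
-18.700000000000003
```

View pics/scene0.png

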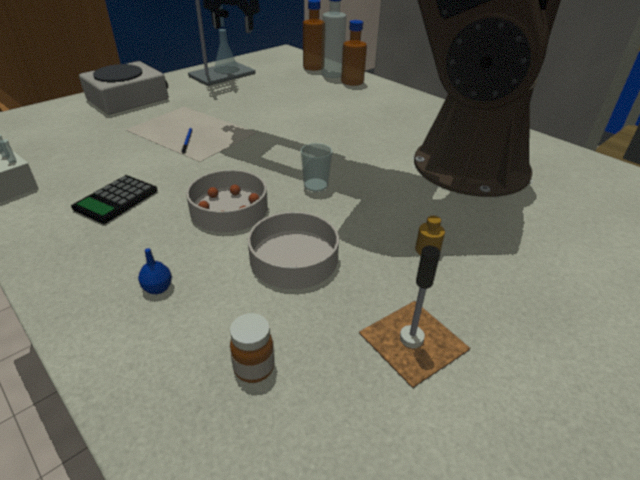

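View pics/top0.png

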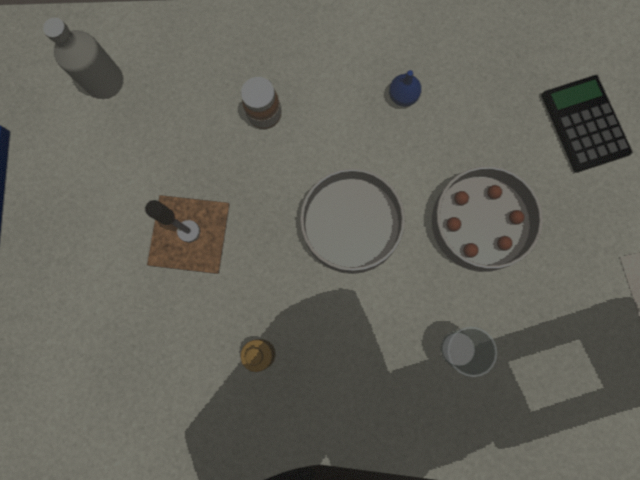

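The scene view shows the bead dish (228,200), an empty dish (294,250), and the stirrer on its tile (414,335). In the top view the bead dish is around (485,218), the tile around (189,234), and the grip runs up to (155,210). Next I'll measure these from the calibration.

```bash
cat > h.py <<'E'
import numpy as np,cv2
from cell import manip
def ray(n,uv,z):
    c=manip.camera_model(n);K=np.array(c["mtx"]);V=np.array(c["view"])
    uv=np.atleast_2d(np.asarray(uv,float)); d=np.array(c.get("dist",np.zeros(5)),float)
    x=cv2.undistortPoints(uv[:,None],K,d)[:,0]
    D=np.c_[x[:,0],-x[:,1],-np.ones(len(x))]@V[:3,:3]; o=-V[:3,:3].T@V[:3,3]
    return o+D*((z-o[2])/D[:,2])[:,None]
def proj(n,P):
    c=manip.camera_model(n);K=np.array(c["mtx"]);V=np.array(c["view"])
    p=np.atleast_2d(P)@V[:3,:3].T+V[:3,3]; p=p*[1,-1,-1]; q=p@K.T; return q[:,:2]/q[:,2:]
E
python3 - <<'E'
from h import *
print(manip.camera_model("top").keys())
im=cv2.imread("pics/top0.png");hsv=cv2.cvtColor(im,cv2.COLOR_BGR2HSV)
m=((hsv[...,0]<14)&(hsv[...,1]>90)).astype(np.uint8)
n,l,s,c=cv2.connectedComponentsWithStats(m)
for i in range(1,n):
    if s[i,4]>40: print(s[i],c[i].round(1),ray("top",c[i],18)[0].round(0))
# tile
m=cv2.morphologyEx(((hsv[...,1]>70)&(hsv[...,0]<25)).astype(np.uint8),cv2.MORPH_CLOSE,np.ones((7,7)))
n,l,s,c=cv2.connectedComponentsWithStats(m);i=l[255,190];print(s[i])
cs,_=cv2.findContours((l==i).astype(np.uint8),0,1);r=cv2.minAreaRect(cs[0]);b=cv2.boxPoints(r);B=ray("top",b,6);print(r,B.round(0),B.mean(0))
big=cv2.resize(im[150:290,410:560],None,fx=4,fy=4,interpolation=cv2.INTER_CUBIC)
cv2.imwrite("pics/dishz.png",big)
cv2.imwrite("pics/tilez.png",cv2.resize(im[180:290,130:250],None,fx=5,fy=5,interpolation=cv2.INTER_CUBIC))
E
```

```text
dict_keys(['mtx', 'view'])
[489 186  12  12 112] [494.8 191.3] [ 603. -255.   18.]
[456 192  12  12 107] [461.8 197.3] [ 594. -201.   18.]
[511 211  13  12 122] [517.  216.5] [ 560. -287.   18.]
[448 218  12  12 108] [453.9 223.5] [ 551. -186.   18.]
[499 237  13  12 113] [505.  242.5] [ 519. -265.   18.]
[466 244  11  12 108] [471.  249.6] [ 508. -210.   18.]
[ 148  196   81   77 4305]
((187.85385131835938, 233.66925048828125), (73.05644989013672, 71.56803894042969), 7.125016689300537) [[496. 315.   6.]
 [615. 305.   6.]
 [597. 183.   6.]
 [479. 195.   6.]] [546.6829504  249.35676667   6.        ]
```

View pics/dishz.png

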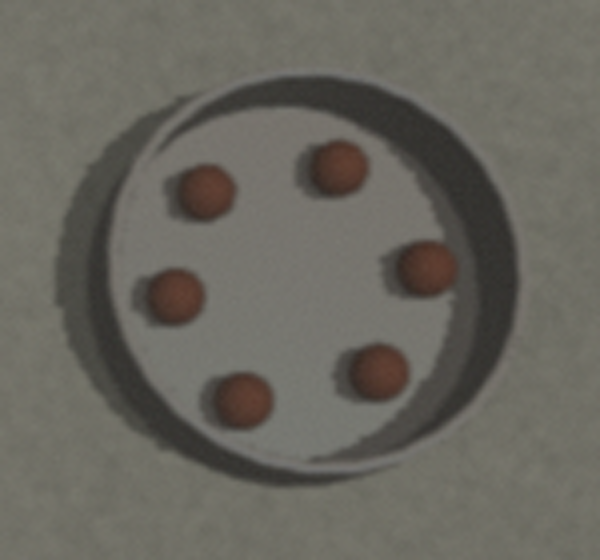

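View pics/tilez.png

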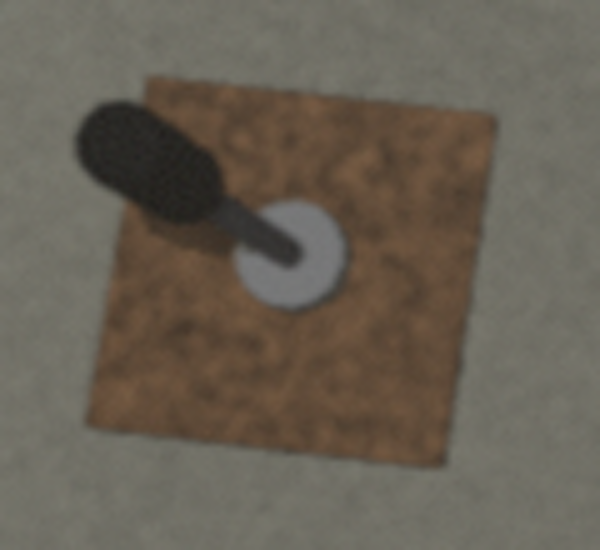

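```bash
python3 - <<'E'
from h import *
print("rim c",ray("top",[[488.4,217.75]],50).round(1)); e=ray("top",[[410+27,220],[410+519/4,216]],50);print(e.round(1))
e=ray("top",[[488,167.5],[488,268]],50);print(e.round(1))
t=ray("top",[[159.4,195],[229.4,203.4],[219,273.6],[147.4,265.2]],6);print(t.round(0),t.mean(0))
print("foot",ray("top",[[188.2,230.8]],18),"grip top",ray("top",[[154.4,209.2]],181))
# scene cross-check
print(proj("scene",[[550,249,181],[550,249,123],[550,249,18],[547,249,6],[556,-234,50]]).round(0))
E
```

```text
rim c [[ 552.9 -232.    50. ]]
[[ 551.1 -152.4   50. ]
 [ 553.9 -311.2   50. ]]
[[ 633.9 -237.2   50. ]
 [ 474.7 -225.7   50. ]]
[[613. 299.   6.]
 [596. 181.   6.]
 [479. 196.   6.]
 [495. 314.   6.]] [545.56782268 247.71971123   6.        ]
foot [[548.44656951 245.35444834  18.        ]] grip top [[547.26941178 244.28312648 181.        ]]
[[432. 251.]
 [425. 284.]
 [413. 335.]
 [413. 339.]
 [226. 189.]]
```

```bash
python3 -m inch '[[[0.02,0,0,0,0,8.5,1],[0.02,0,0,0,0,8.5,1],[0.02,0,0,0,0,7.8,1],[0.03,-0.03,0,0,0,0,1],[0.03,-0.03,0,0,0,0,1]]]' 40
```

```text
t: 0.9
position: [390.4, -512.9, 231.1]
tcp_rot: [180.0, -0.0, -0.1]
wrist_force: [1.2, -0.2, -0.7]
opening: 1.004
```

```bash
python3 -m inch '[[[0.03,-0.05,0,0,0,0,1],[0.03,-0.05,0,0,0,0,1],[0.03,-0.05,0,0,0,0,1],[0.03,-0.05,0,0,0,0,1],[0.03,-0.05,0,0,0,0,1]]]'; python3 -m inch '[[[0.008,-0.05,0,0,0,0,1],[0,-0.05,0,0,0,0,1],[0,-0.05,0,0,0,0,1],[0,-0.05,0,0,0,0,1],[0,-0.05,0,0,0,0,1]]]';python3 -m inch '[[[0,-0.05,0,0,0,0,1],[0,-0.05,0,0,0,0,1],[0,-0.05,0,0,0,0,1],[0,-0.03,0,0,0,0,1],[0,0,0,0,0,0,1]]]'
```

```text
t: 1.4
position: [519.2, -297.1, 231.5]
tcp_rot: [180.0, -0.0, -0.0]
wrist_force: [0.8, -1.7, -0.2]
opening: 1.001
t: 1.9
position: [526.1, -47.7, 231.5]
tcp_rot: [180.0, -0.0, -0.0]
wrist_force: [1.4, 0.4, -0.6]
opening: 0.996
t: 2.4
position: [526.2, 134.0, 231.4]
tcp_rot: [-180.0, -0.0, 0.2]
wrist_force: [-0.8, -0.6, -0.0]
opening: 1.001
```

```bash
python3 -m inch '[[[0.01,-0.05,0,0,0,0,1],[0.012,-0.05,0,0,0,0,1],[0,-0.011,0,0,0,0,1],[0,0,0,0,0,0,1],[0,0,0,0,0,0,1]]]'; python3 - <<'E'
from h import *
im=manip.get_image("scene");cv2.imwrite("pics/s1.png",im[:,:,::-1])
im=manip.get_image("top");cv2.imwrite("pics/t1.png",cv2.resize(im[130:300,80:300,::-1],None,fx=3,fy=3))
print(manip.sense()["position"])
E
```

```text
t: 2.9
position: [547.5, 238.1, 231.1]
tcp_rot: [180.0, 0.0, 0.0]
wrist_force: [-0.1, -0.2, 0.9]
opening: 0.996
[547.7195214  237.67150821 231.32395611]
```

View pics/s1.png

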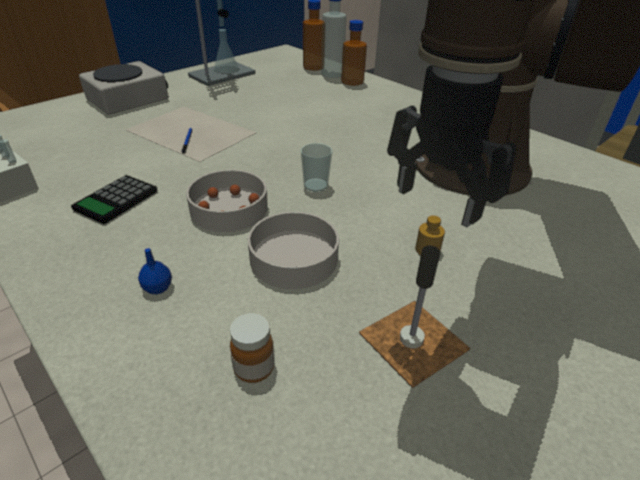

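The open fingers straddle the grip from above: fingertips at (405,185) and (475,215), grip top at (430,252). I'll centre in y and descend.

```bash
python3 -m inch '[[[0,-0.007,0,0,0,0,1],[0,0,0.03,0,0,0,1],[0,0,0.03,0,0,0,1],[0,0,0.025,0,0,0,1],[0,0,0.015,0,0,0,1]]]'; python3 -m inch '[[[0,0,0,0,0,0,1],[0,0,0,0,0,0,0.6],[0,0,0,0,0,0,0.4],[0,0,0,0,0,0,0.3],[0,0,0,0,0,0,0.2]]]' 40;python3 -m inch '[[[0,0,0,0,0,0,0.1],[0,0,0,0,0,0,0.1],[0,0,0,0,0,0,0.1],[0,0,0,0,0,0,0.1],[0,0,0,0,0,0,0.1]]]' 70
```

```text
t: 3.5
position: [547.1, 245.3, 129.6]
tcp_rot: [180.0, 0.1, -0.1]
wrist_force: [0.4, -0.1, -0.2]
opening: 0.999
t: 4.0
position: [548.2, 246.2, 132.1]
tcp_rot: [-180.0, -0.1, -0.0]
wrist_force: [0.6, 0.2, -0.1]
opening: 0.335
t: 4.5
position: [548.3, 246.3, 132.2]
tcp_rot: [-180.0, -0.1, 0.0]
wrist_force: [0.1, 0.3, 7.2]
opening: 0.268
```

```bash
python3 - <<'E'
from h import *
im=manip.get_image("scene");cv2.imwrite("pics/s2.png",cv2.resize(im[150:400,330:560,::-1],None,fx=2.3,fy=2.3))
E
```

```text
(no output)
```

View pics/s2.png

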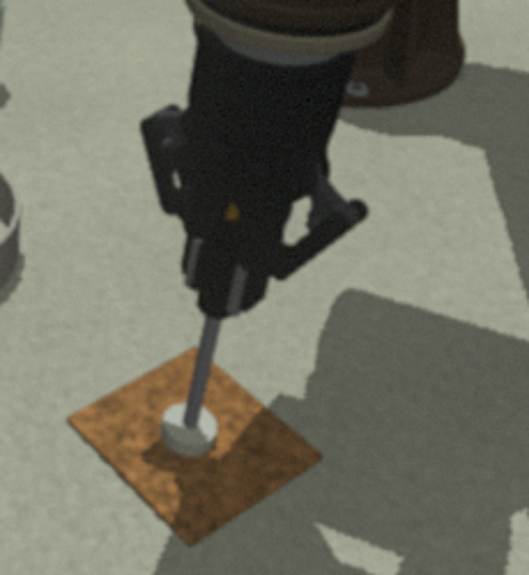

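The grip is held (opening ≈ 22.8 mm), with the rod upright and the foot at (188,430) in the crop. I'll lift and carry it over.

```bash
python3 -m inch '[[[0,0,-0.01,0,0,0,0.1],[0,0,-0.025,0,0,0,0.1],[0,0,-0.025,0,0,0,0.1],[0,0,-0.025,0,0,0,0.1],[0,0.01,-0.015,0,0,0,0.1]]]' 70;python3 -m inch '[[[0,0.02,0,0,0,0,0.1],[0,0.03,0,0,0,0,0.1],[0,0.035,0,0,0,0,0.1],[0,0.035,0,0,0,0,0.1],[0,0.035,0,0,0,0,0.1]]]';python3 -m inch '[[[0,0.035,0,0,0,0,0.1],[0,0.035,0,0,0,0,0.1],[0,0.035,0,0,0,0,0.1],[0,0.035,0,0,0,0,0.1],[0,0.035,0,0,0,0,0.1]]]';python3 -m inch '[[[0.003,0.035,0,0,0,0,0.1],[0.003,0.035,0,0,0,0,0.1],[0,0.025,0,0,0,0,0.1],[0,0.02,0,0,0,0,0.1],[0,0.015,0,0,0,0,0.1]]]'
```

```text
t: 5.05
position: [548.4, 236.7, 233.8]
tcp_rot: [-179.9, -0.1, 0.0]
wrist_force: [0.8, -0.5, -1.6]
opening: 0.265
t: 5.55
position: [547.2, 79.1, 231.4]
tcp_rot: [180.0, 0.0, 0.0]
wrist_force: [-0.1, -0.4, -1.8]
opening: 0.264
t: 6.05
position: [547.1, -95.9, 231.5]
tcp_rot: [180.0, 0.0, -0.0]
wrist_force: [0.1, 0.5, -0.4]
opening: 0.265
t: 6.55
position: [553.1, -225.7, 231.3]
tcp_rot: [180.0, 0.0, -0.1]
wrist_force: [0.0, 0.2, -1.1]
opening: 0.267
```

```bash
python3 -m inch '[[[0.001,0.007,0,0,0,0,0.1],[0,0,0.02,0,0,0,0.1],[0,0,0.02,0,0,0,0.1],[0,0,0,0,0,0,0.1]]]'; python3 - <<'E'
from h import *
for n in("scene","top"):
    im=manip.get_image(n);im=im[100:280,150:390] if n=="scene" else im[130:310,380:620]
    cv2.imwrite(f"pics/{n}3.png",cv2.resize(im[:,:,::-1],None,fx=3,fy=3))
print(manip.sense()["position"])
E
```

```text
t: 6.95
position: [553.3, -229.8, 189.1]
tcp_rot: [-179.9, 0.2, 0.0]
wrist_force: [-0.9, 0.2, -1.7]
opening: 0.259
[ 554.72686032 -230.50286519  191.54491503]
```

View pics/scene3.png

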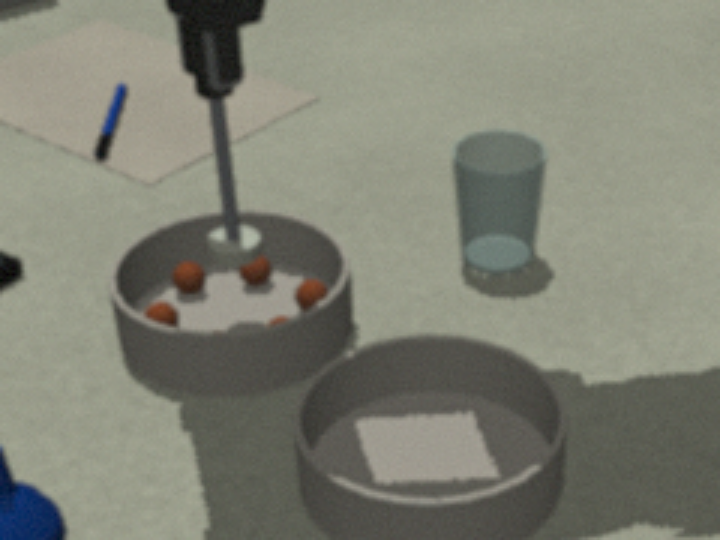

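View pics/top3.png

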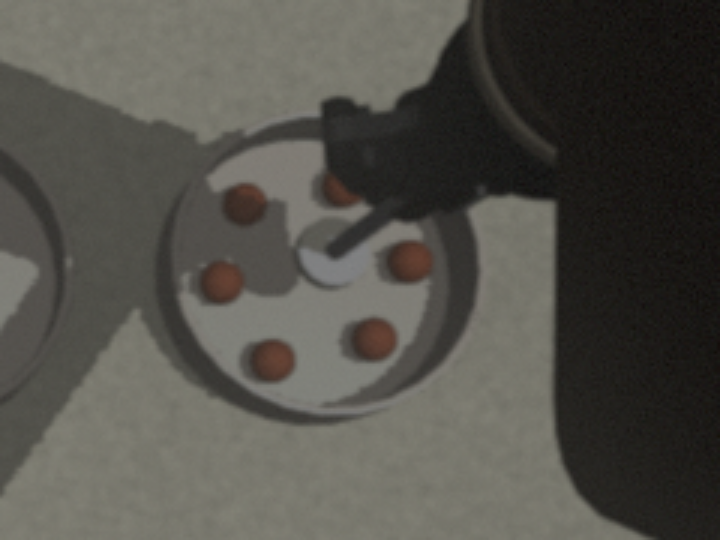

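```bash
python3 - <<'E'
from h import *
print(ray("top",[[491.5,214]],77).round(1), proj("top",[[555,-231,77]]), proj("scene",[[555,-231,77]]),"meas",150+235/3,100+238/3)
E
python3 -m inch '[[[0,0.002,0.02,0,0,0,0.1],[0,0,0.02,0,0,0,0.1],[0,0,0.01,0,0,0,0.1],[0,0,0.004,0,0,0,0.1],[0,0,0,0,0,0,0.1]]]'
```

```text
[[ 553.  -228.9   77. ]] [[492.78352862 212.67002576]] [[226.31971742 178.01859615]] meas 228.33333333333331 179.33333333333331
t: 7.55
position: [555.1, -232.9, 137.7]
tcp_rot: [180.0, -0.0, 0.0]
wrist_force: [-0.0, 0.2, -1.9]
opening: 0.267
```

```bash
python3 -m inch '[[[0,0,0.002,0,0,0,0.1],[0.012,-0.002,0,0,0,0,0.1],[0.012,-0.002,0,0,0,0,0.1],[0.012,-0.002,0,0,0,0,0.1],[0.011,-0.002,0,0,0,0,0.1]]]';python3 -m inch '[[[-0.0038,-0.012,0,0,0,0,0.1],[-0.0067,-0.0106,0,0,0,0,0.1],[-0.0093,-0.0084,0,0,0,0,0.1],[-0.0111,-0.0058,0,0,0,0,0.1]]]'; python3 - <<'E'
from h import *
im=manip.get_image("scene");im=im[100:280,150:390]
cv2.imwrite("pics/s4.png",cv2.resize(im[:,:,::-1],None,fx=3,fy=3))
E
```

```text
t: 8.05
position: [603.4, -224.7, 135.5]
tcp_rot: [180.0, -0.0, 0.0]
wrist_force: [-0.2, 0.0, -1.8]
opening: 0.262
t: 8.45
position: [571.1, -190.1, 136.0]
tcp_rot: [179.7, -0.1, 0.1]
wrist_force: [-3.9, -12.0, -0.6]
opening: 0.267
```

View pics/s4.png

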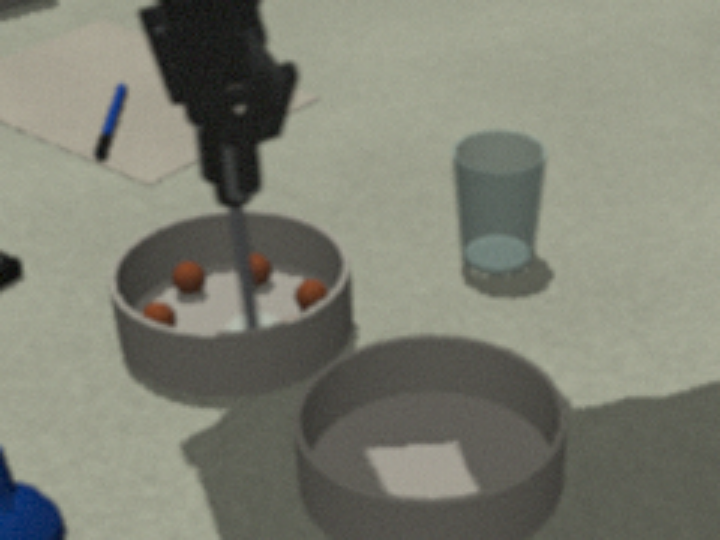

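```bash
python3 -m inch '[[[0,0.006,0,0,0,0,0.1],[0,0,0,0,0,0,0.1]]]'; python3 - <<'E'
from h import *
im=manip.get_image("top");im=im[130:310,380:620]
cv2.imwrite("pics/t4.png",cv2.resize(im[:,:,::-1],None,fx=3,fy=3))
E
```

```text
t: 8.7
position: [570.4, -194.2, 135.4]
tcp_rot: [180.0, 0.0, 0.0]
wrist_force: [-1.6, -2.5, -1.8]
opening: 0.264
```

View pics/t4.png

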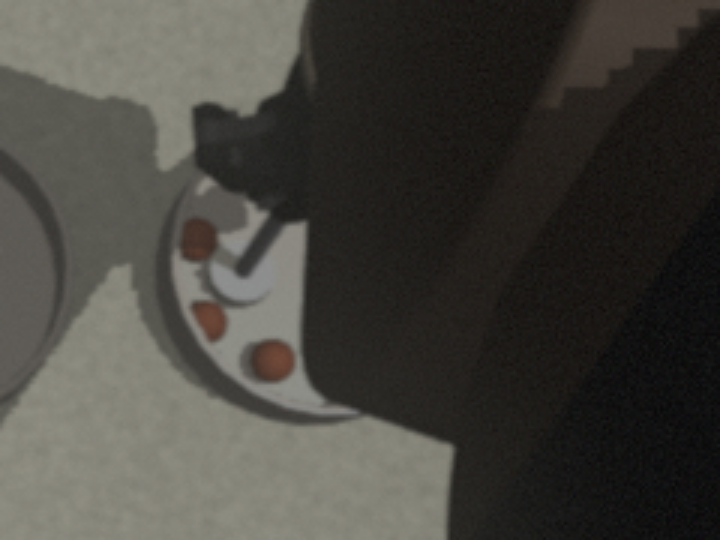

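```bash
python3 - <<'E'
from h import *
print("foot",ray("top",[[380+241/3,130+272/3]],21).round(0)); print("beads",ray("top",[[380+198/3,130+239/3],[380+210/3,130+322/3],[380+272/3,130+361/3]],18).round(0))
# rod top (below grip) in scene pic
print(proj("scene",[[570,-194,127],[570,-194,21]]).round(0),"now")
im=manip.get_image("scene");im=im[130:230,180:280]
cv2.imwrite("pics/s5.png",cv2.resize(im[:,:,::-1],None,fx=6,fy=6))
E
```

```text
foot [[ 555. -195.   21.]]
beads [[ 574. -174.   18.]
 [ 529. -178.   18.]
 [ 507. -210.   18.]]
[[228. 165.]
 [233. 212.]] now
```

View pics/s5.png

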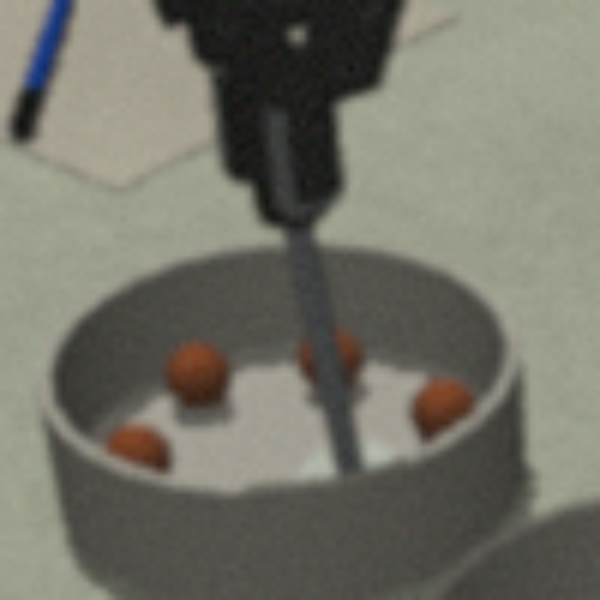

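```bash
python3 -m inch '[[[0,0.013,0,0,0,0,0.1],[0,0.013,0,0,0,0,0.1],[-0.01,0.013,0,0,0,0,0.1],[-0.012,0,0,0,0,0,0.1],[-0.01,0,0,0,0,0,0.1]]]' 115;python3 -m inch '[[[-0.008,0,0,0,0,0,0.1],[-0.002,0.006,0,0,0,0,0.1],[0.001,0.008,0,0,0,0,0.1],[0.004,0.008,0,0,0,0,0.1]]]'; python3 - <<'E'
from h import *
im=manip.get_image("top");im=im[130:310,380:620]
cv2.imwrite("pics/t6.png",cv2.resize(im[:,:,::-1],None,fx=3,fy=3))
im=manip.get_image("scene");im=im[130:230,180:280]
cv2.imwrite("pics/s6.png",cv2.resize(im[:,:,::-1],None,fx=6,fy=6))
E
```

```text
t: 9.3
position: [537.2, -233.6, 135.0]
tcp_rot: [-180.0, 0.1, -0.1]
wrist_force: [-0.7, 0.4, -1.7]
opening: 0.255
t: 9.7
position: [534.3, -255.9, 135.6]
tcp_rot: [180.0, -0.0, 0.0]
wrist_force: [-0.3, 0.6, -1.4]
opening: 0.256
```

View pics/t6.png

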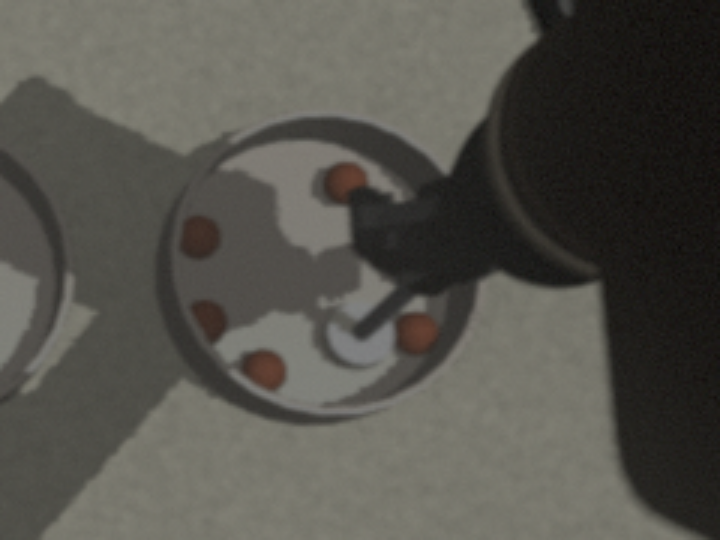

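View pics/s6.png

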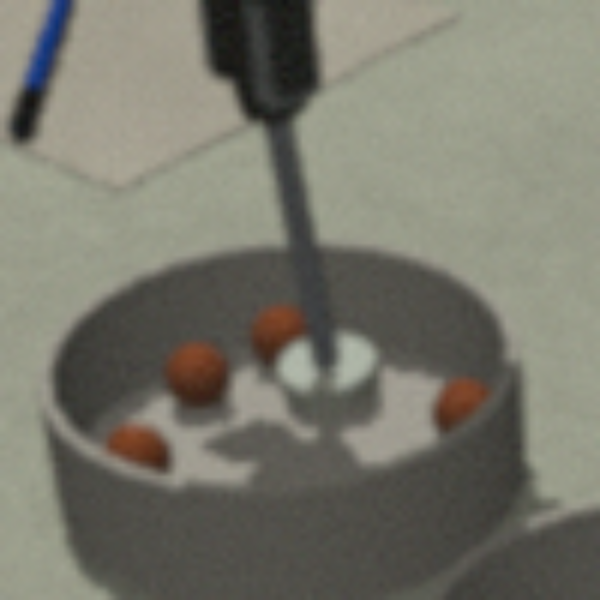

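```bash
python3 - <<'E'
from h import *
f=lambda p:[[380+a/3,130+b/3] for a,b in p]
print("foot",ray("top",f([(361,332)]),21).round(0)); print("beads",ray("top",f([(346,183),(199,237),(208,322),(264,370),(417,333)]),18).round(0))
E
```

```text
foot [[ 521. -257.   21.]]
beads [[ 604. -256.   18.]
 [ 575. -175.   18.]
 [ 529. -177.   18.]
 [ 502. -205.   18.]
 [ 520. -287.   18.]]
```

```bash
python3 -m inch '[[[0.011,-0.0055,0,0,0,0,0.1],[0.011,-0.0055,0,0,0,0,0.1],[0.011,-0.0055,0,0,0,0,0.1],[0.015,0.01,0,0,0,0,0.1],[0.012,0.011,0,0,0,0,0.1]]]';python3 -m inch '[[[0.011,0.011,0,0,0,0,0.1],[0.009,-0.014,0,0,0,0,0.1],[0.005,-0.014,0,0,0,0,0.1],[0.001,-0.014,0,0,0,0,0.1]]]'; python3 - <<'E'
from h import *
im=manip.get_image("top");im=im[130:310,380:620]
cv2.imwrite("pics/t7.png",cv2.resize(im[:,:,::-1],None,fx=3,fy=3))
im=manip.get_image("scene");im=im[130:230,180:280]
cv2.imwrite("pics/s7.png",cv2.resize(im[:,:,::-1],None,fx=6,fy=6))
E
```

```text
t: 10.3
position: [595.7, -258.6, 135.3]
tcp_rot: [-180.0, -0.0, 0.1]
wrist_force: [0.2, -0.3, -1.7]
opening: 0.251
t: 10.7
position: [620.7, -226.7, 135.1]
tcp_rot: [-180.0, -0.0, 0.0]
wrist_force: [0.3, 0.8, -2.0]
opening: 0.255
```

View pics/t7.png

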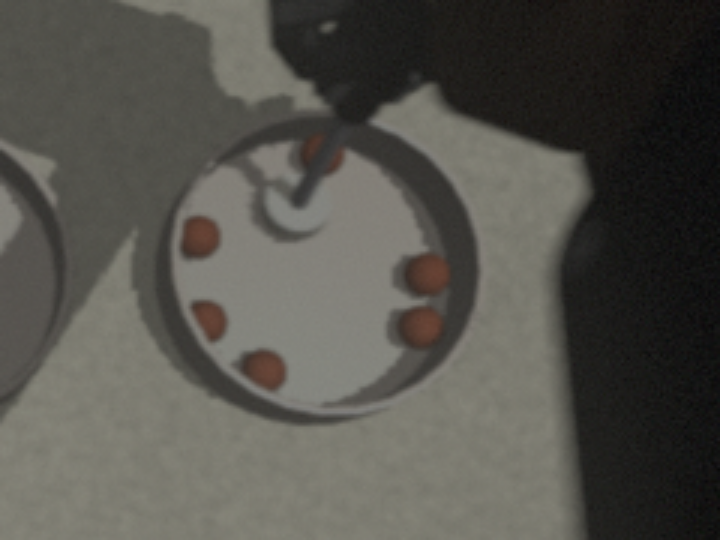

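View pics/s7.png

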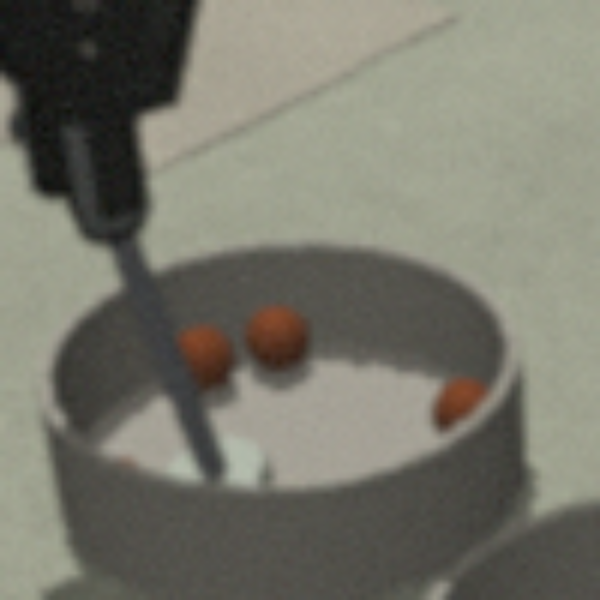

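```bash
python3 - <<'E'
from h import *
f=lambda p:[[380+a/3,130+b/3] for a,b in p]
print("foot",ray("top",f([(297,208)]),21).round(0)); B=ray("top",f([(322,155),(199,237),(208,322),(264,370),(421,327),(428,274)]),18)[:,:2]
B0=np.array([[603,-255],[594,-201],[551,-186],[508,-210],[519,-265],[560,-287]]);print(np.c_[B,np.hypot(*(B-B0).T)].round(0))
print(manip.sense()["position"])
E
```

```text
foot [[ 590. -228.   21.]]
[[ 620. -244.   20.]
 [ 575. -175.   32.]
 [ 529. -177.   24.]
 [ 502. -205.    8.]
 [ 524. -290.   25.]
 [ 552. -296.   12.]]
[ 620.20546812 -225.67753963  135.2671985 ]
```

```bash
python3 -m inch '[[[-0.018,0,0,0,0,0,0.1],[-0.018,0,0,0,0,0,0.1],[-0.018,0,0,0,0,0,0.1],[0,0,0,0,6.5,0,0.1],[0,0,0,0,6.5,0,0.1]]]' 120; python3 - <<'E'
from h import *
im=manip.get_image("top");im=im[130:310,380:620]
cv2.imwrite("pics/t8.png",cv2.resize(im[:,:,::-1],None,fx=3,fy=3))
im=manip.get_image("scene");im=im[130:230,180:280]
cv2.imwrite("pics/s8.png",cv2.resize(im[:,:,::-1],None,fx=6,fy=6))
print(manip.sense()["position"],manip.sense()["tcp_rot"])
E
```

```text
t: 11.3
position: [566.4, -228.7, 136.1]
tcp_rot: [179.9, -13.3, 0.1]
wrist_force: [0.8, 2.2, -2.0]
opening: 0.252
[ 562.95388742 -227.79469805  135.08852752] [-1.79959076e+02 -1.30422395e+01 -8.13169704e-02]
```

View pics/t8.png

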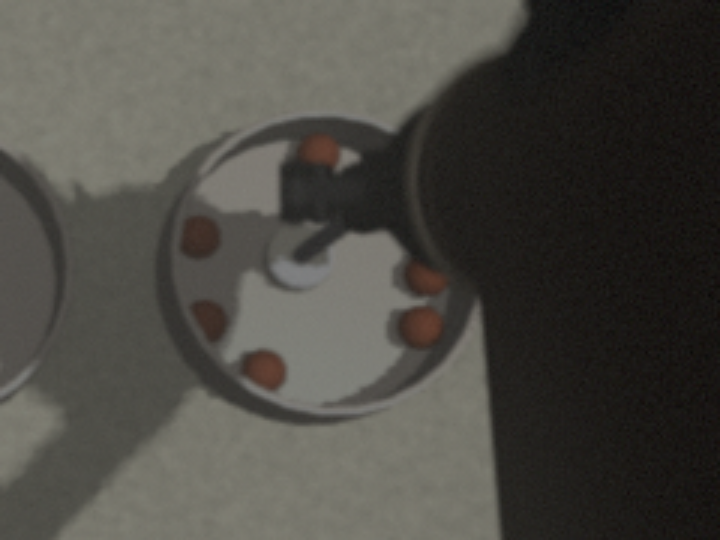

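View pics/s8.png

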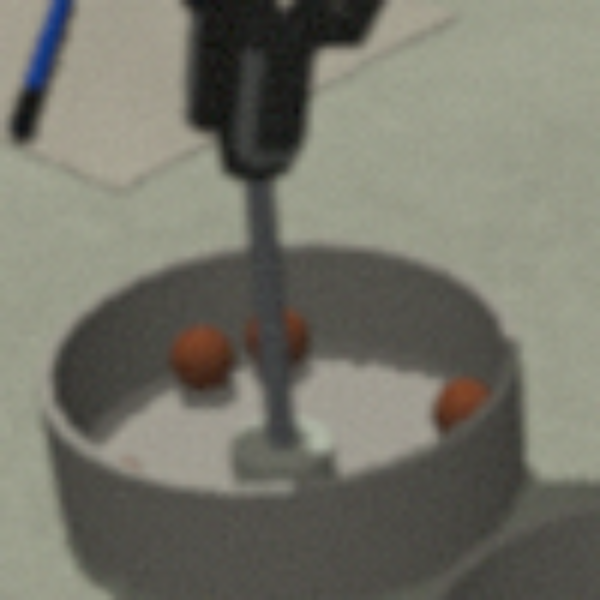

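```bash
python3 -m inch '[[[-0.0097,-0.008,-0.0022,0,0,0,0.1],[-0.0097,-0.008,-0.0022,0,0,0,0.1],[-0.0097,-0.008,-0.0022,0,0,0,0.1],[-0.0097,-0.008,-0.0022,0,0,0,0.1]]]';python3 -m inch '[[[-0.0078,0.009,-0.0018,0,0,0,0.1],[-0.0049,0.01,-0.0011,0,0,0,0.1],[-0.0039,0.01,-0.0009,0,0,0,0.1],[0,0.012,0,0,0,0,0.1]]]'; python3 - <<'E'
from h import *
im=manip.get_image("top");im=im[130:310,380:620]
cv2.imwrite("pics/t9.png",cv2.resize(im[:,:,::-1],None,fx=3,fy=3))
im=manip.get_image("scene");im=im[130:230,180:280]
cv2.imwrite("pics/s9.png",cv2.resize(im[:,:,::-1],None,fx=6,fy=6))
print(manip.sense()["position"],manip.sense()["tcp_rot"])
E
```

```text
t: 11.8
position: [527.7, -197.4, 136.1]
tcp_rot: [179.8, -13.2, 0.1]
wrist_force: [7.5, -17.1, -1.7]
opening: 0.252
t: 12.2
position: [509.6, -237.7, 135.7]
tcp_rot: [179.9, -13.1, 0.1]
wrist_force: [-0.0, 1.0, -1.8]
opening: 0.251
[ 509.29497374 -238.27931053  135.30289214] [ 1.79981136e+02 -1.30019028e+01 -9.00533532e-03]
```

View pics/t9.png

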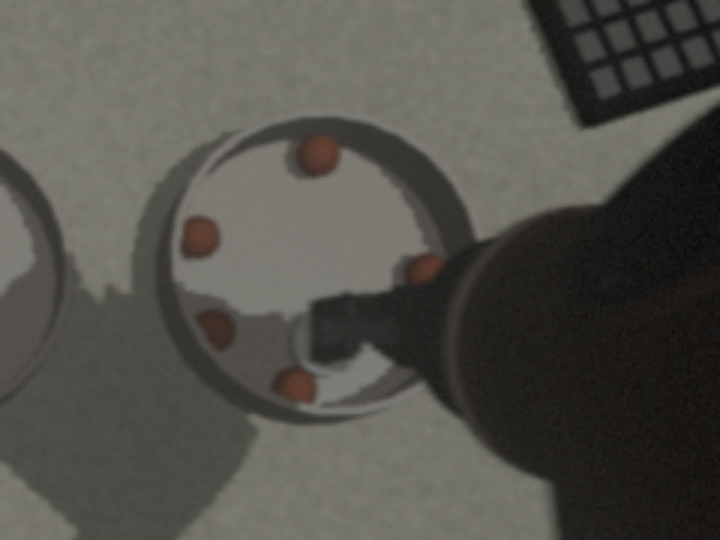

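View pics/s9.png

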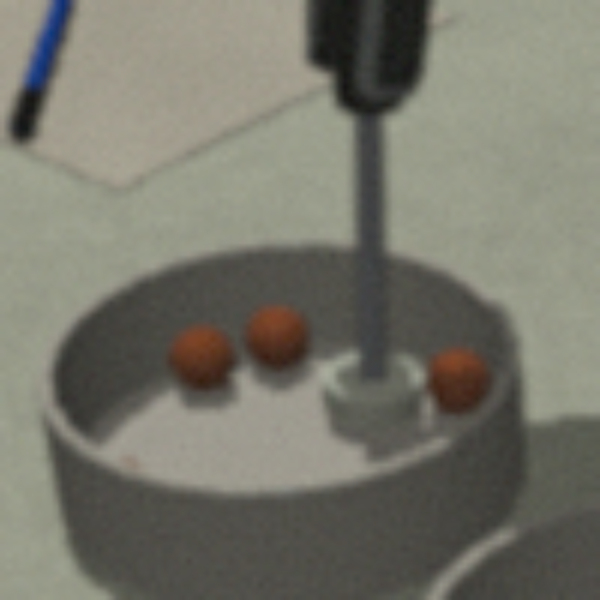

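```bash
python3 - <<'E'
from h import *
f=lambda p:[[380+a/3,130+b/3] for a,b in p]
B=ray("top",f([(319,154),(199,237),(215,329),(295,386),(427,272)]),18)[:,:2]
B0=np.array([[603,-255],[594,-201],[551,-186],[508,-210],[560,-287]]);print(np.c_[B,np.hypot(*(B-B0).T)].round(0))
E
python3 -m inch '[[[0.0136,0.002,0.0032,0,0,0,0.1],[0.0136,0.002,0.0032,0,0,0,0.1],[0.0136,0.002,0.0032,0,0,0,0.1],[0.0097,0.0075,0.0022,0,0,0,0.1],[0.0097,0.0075,0.0022,0,0,0,0.1]]]';python3 -m inch '[[[0.0078,0.0075,0.0018,0,0,0,0.1],[0.0078,0.0075,0.0018,0,0,0,0.1],[0.0097,-0.013,0.0022,0,0,0,0.1],[0.0049,-0.015,0.0011,0,0,0,0.1]]]';python3 -m inch '[[[0.001,-0.015,0.0002,0,0,0,0.1],[-0.002,-0.012,-0.0004,0,0,0,0.1],[-0.006,-0.004,-0.0014,0,0,0,0.1],[-0.008,0,-0.0018,0,0,0,0.1]]]'; python3 - <<'E'
from h import *
im=manip.get_image("top");im=im[130:310,380:620]
cv2.imwrite("pics/t10.png",cv2.resize(im[:,:,::-1],None,fx=3,fy=3))
im=manip.get_image("scene");im=im[130:230,180:280]
cv2.imwrite("pics/s10.png",cv2.resize(im[:,:,::-1],None,fx=6,fy=6))
E
```

```text
[[ 620. -243.   21.]
 [ 575. -175.   32.]
 [ 525. -180.   27.]
 [ 493. -221.   18.]
 [ 553. -295.   11.]]
t: 12.8
position: [572.1, -258.8, 134.9]
tcp_rot: [-180.0, -13.0, 0.1]
wrist_force: [-0.2, -0.7, -1.5]
opening: 0.258
t: 13.2
position: [602.3, -246.9, 134.9]
tcp_rot: [180.0, -13.0, -0.1]
wrist_force: [-5.8, -2.2, -0.7]
opening: 0.255
t: 13.6
position: [586.0, -214.1, 135.1]
tcp_rot: [180.0, -13.0, 0.1]
wrist_force: [-0.0, 0.2, -1.3]
opening: 0.254
```

View pics/t10.png

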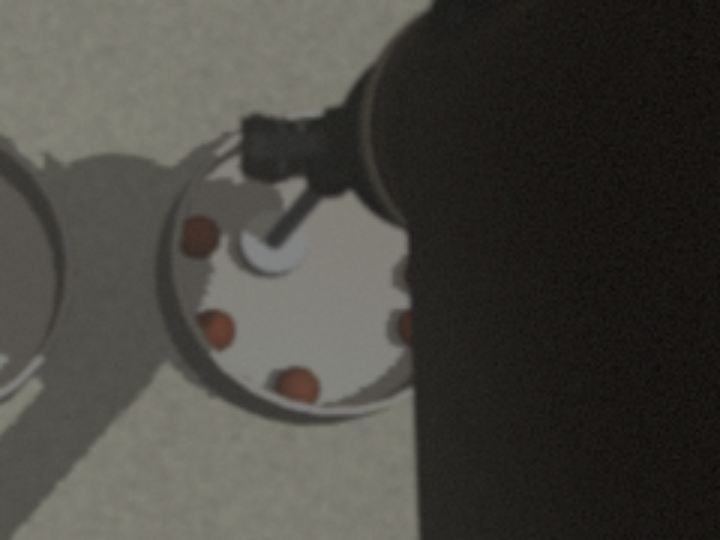

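View pics/s10.png

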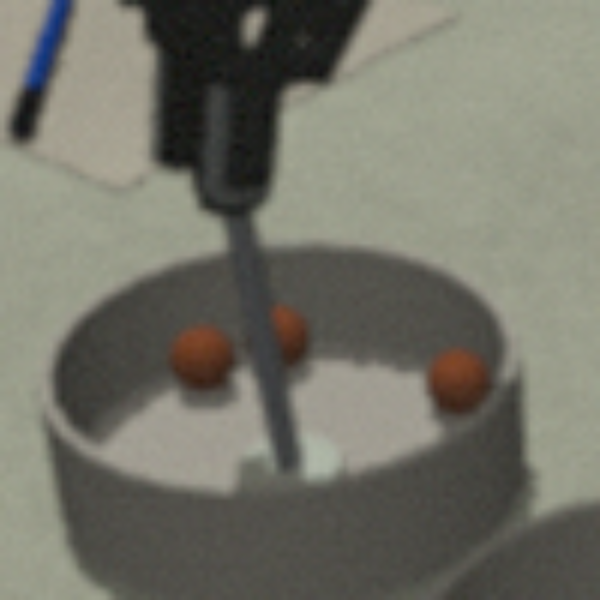

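```bash
python3 -m inch '[[[-0.008,0.009,-0.0018,0,0,0,0.1],[-0.008,0.009,-0.0018,0,0,0,0.1],[0,0,0,0,0,0,0.1]]]'; python3 - <<'E'
from h import *
im=manip.get_image("top");im=im[130:310,380:620]
cv2.imwrite("pics/t11.png",cv2.resize(im[:,:,::-1],None,fx=3,fy=3))
E
```

```text
t: 14.0
position: [569.0, -234.3, 134.9]
tcp_rot: [180.0, -13.0, -0.1]
wrist_force: [-0.0, 0.5, -2.6]
opening: 0.251
```

View pics/t11.png

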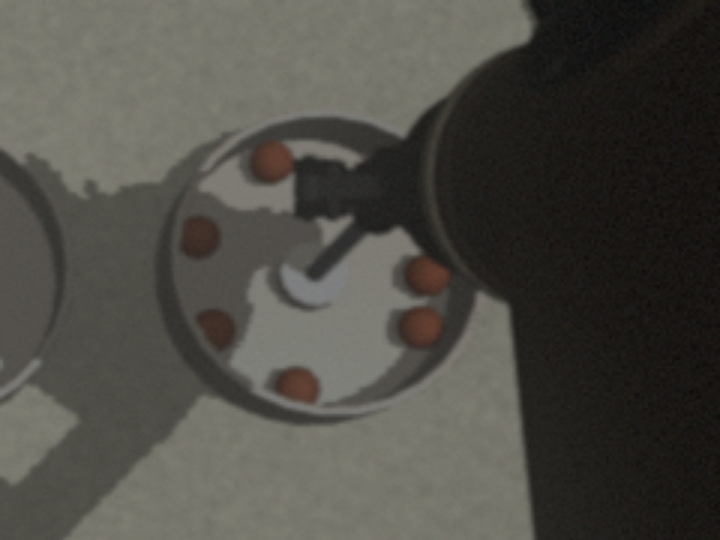

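Pixel displacements are about 42, 32, 27 and 25 mm for four beads (bead 1 is now at (272,161) in the crop), and all six are in the dish. The foot is clear at (313,278), so I'll lift it out.

```bash
python3 - <<'E'
from h import *
f=lambda p:[[380+a/3,130+b/3] for a,b in p]
print("foot",ray("top",f([(312,278)]),21).round(0))
B=ray("top",f([(272,161),(199,237),(215,329),(297,385),(421,327),(428,274)]),18)[:,:2]
B0=np.array([[603,-255],[594,-201],[551,-186],[508,-210],[519,-265],[560,-287]]);print(np.c_[B,np.hypot(*(B-B0).T)].round(0))
E
python3 -m inch '[[[0.002,0,-0.01,0,0,0,0.1],[0.0056,0,-0.0244,0,0,0,0.1],[0.0056,0,-0.0244,0,0,0,0.1],[0.0056,0,-0.0244,0,0,0,0.1],[0.004,0,-0.0175,0,0,0,0.1]]]'; python3 - <<'E'
from h import *
for n in("scene","top"):
    im=manip.get_image(n);im=im[60:240,130:370] if n=="scene" else im[130:310,380:620]
    cv2.imwrite(f"pics/{n}12.png",cv2.resize(im[:,:,::-1],None,fx=3,fy=3))
print(manip.sense()["position"])
E
```

```text
foot [[ 551. -233.   21.]]
[[ 617. -217.   41.]
 [ 575. -175.   32.]
 [ 525. -180.   27.]
 [ 494. -222.   19.]
 [ 524. -290.   25.]
 [ 552. -296.   12.]]
t: 14.55
position: [570.3, -232.8, 240.8]
tcp_rot: [179.9, -13.1, 0.0]
wrist_force: [0.2, -0.9, -2.1]
opening: 0.255
[ 571.19635252 -233.3019364   241.61473806]
```

View pics/scene12.png

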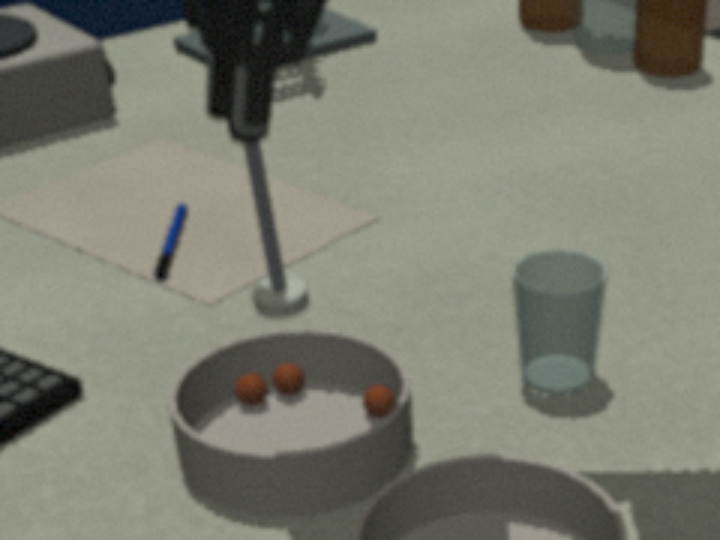

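View pics/top12.png

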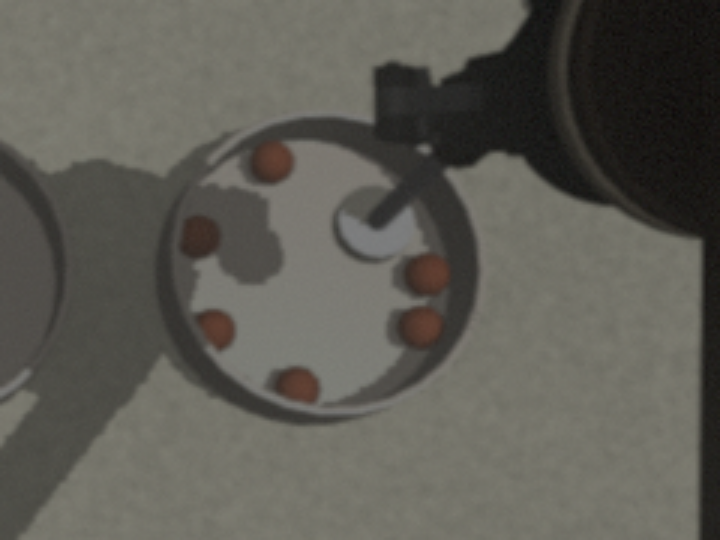

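```bash
python3 - <<'E'
from h import *
from scipy.optimize import least_squares
s=manip.sense();T=s["position"];a=np.radians(13);G=T+18.7*np.array([-np.sin(a),0,np.cos(a)])
ut=np.array([380+375/3,130+224/3]);us=np.array([130+281/3,60+288/3])
r=least_squares(lambda p:np.r_[proj("top",p)[0]-ut,proj("scene",p)[0]-us],G-[13,0,133]);print(G,r.x,r.fun)
d=G-r.x;print(np.linalg.norm(d),np.degrees(np.arctan2(d[0],d[2])),np.degrees(np.arctan2(d[1],d[2])))
E
```

```text
[ 566.9897678  -233.3019364   259.83545828] [ 555.05896757 -233.37180115  125.90380746] [-0.34151985  0.42954275 -0.72692146 -0.22850691]
134.4620242509487 5.090543332247141 0.029888044716203235
```

```bash
python3 -m inch '[[[0,0,0,0,5.5,0,0.1],[-0.009,-0.02,-0.003,0,0,0,0.1],[-0.009,-0.03,-0.003,0,0,0,0.1],[0,-0.035,0,0,0,0,0.1],[0,-0.035,0,0,0,0,0.1]]]';python3 -m inch '[[[0,-0.035,0,0,0,0,0.1],[0,-0.035,0,0,0,0,0.1],[0,-0.035,0,0,0,0,0.1],[0,-0.035,0,0,0,0,0.1],[0,-0.035,0,0,0,0,0.1]]]';python3 -m inch '[[[0,-0.035,0,0,0,0,0.1],[0,-0.035,0,0,0,0,0.1],[0,-0.035,0,0,0,0,0.1],[0,-0.035,0,0,0,0,0.1],[0,-0.025,0,0,0,0,0.1]]]';python3 -m inch '[[[0,-0.02,0,0,0,0,0.1],[0,0,0,0,0,0,0.1],[0,0,0,0,0,0,0.1]]]'
python3 - <<'E'
from h import *
for n in("scene","top"):
    im=manip.get_image(n);im=im[190:400,330:610] if n=="scene" else im[130:310,80:320]
    cv2.imwrite(f"pics/{n}13.png",cv2.resize(im[:,:,::-1],None,fx=2.8 if n=="scene" else 3,fy=2.8 if n=="scene" else 3))
print(manip.sense()["position"])
E
```

```text
t: 15.15
position: [549.9, -111.6, 237.6]
tcp_rot: [-180.0, -18.5, -0.1]
wrist_force: [-0.0, -0.0, -1.6]
opening: 0.253
t: 15.65
position: [550.1, 63.9, 237.6]
tcp_rot: [180.0, -18.5, 0.0]
wrist_force: [0.7, 0.0, -2.6]
opening: 0.255
t: 16.15
position: [550.2, 229.5, 237.5]
tcp_rot: [-180.0, -18.5, 0.1]
wrist_force: [0.1, 0.0, -1.1]
opening: 0.252
t: 16.45
position: [550.1, 247.5, 237.4]
tcp_rot: [180.0, -18.4, 0.1]
wrist_force: [0.1, -0.4, -1.6]
opening: 0.256
[550.36292813 246.66812422 237.69190938]
```

View pics/scene13.png

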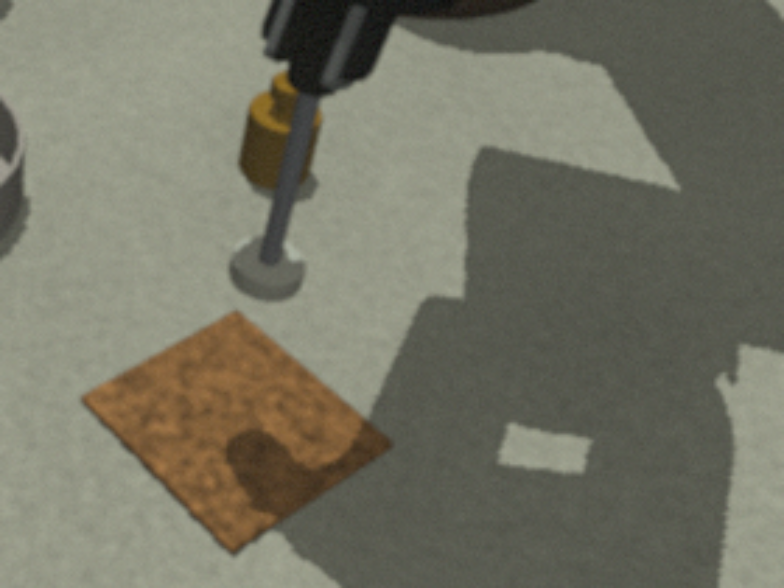

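View pics/top13.png

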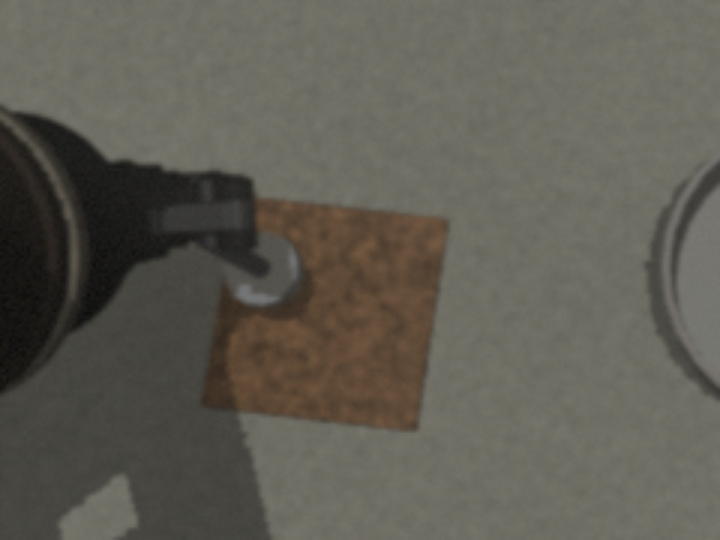

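```bash
python3 - <<'E'
from h import *
from scipy.optimize import least_squares
s=manip.sense();T=s["position"];a=np.radians(18.5);G=T+18.7*np.array([-np.sin(a),0,np.cos(a)])
ut=np.array([80+264/3,130+269/3]);us=np.array([330+268/2.8,190+261/2.8])
r=least_squares(lambda p:np.r_[proj("top",p)[0]-ut,proj("scene",p)[0]-us],G-[0,0,133]);print(G,r.x,r.fun)
d=G-r.x;print(np.linalg.norm(d),np.degrees(np.arctan2(d[0],d[2])),np.degrees(np.arctan2(d[1],d[2])))
p=proj("scene",[G-[0,0,145-12-105],G-[0,0,133]]);print((p-[330,190])*2.8)
p=proj("top",[G-[0,0,133]]);print((p-[80,130])*3)
E
```

```text
[544.42933106 246.66812422 255.42556173] [545.29142475 246.58870921 119.76005777] [-0.58175116  0.41263929 -0.67992646 -0.01886584]
135.66826628898698 -0.36408419213925625 0.03353943598014164
[[307.76512837  81.70900197]
 [268.19826484 256.2662446 ]]
[[260.23809322 270.8825264 ]]
```

The rod is vertical to within 0.5° and the foot is over (545,247), near the tile middle. I'll lower it now.

```bash
python3 -m inch '[[[-0.0079,0,0.0237,0,0,0,0.1],[-0.0079,0,0.0237,0,0,0,0.1],[-0.0079,0,0.0237,0,0,0,0.1],[-0.0063,0,0.019,0,0,0,0.1],[0,0,0,0,0,0,0.1]]]';python3 -m inch '[[[-0.0006,0,0.0019,0,0,0,0.1],[-0.0006,0,0.0019,0,0,0,0.1],[0,0,0,0,0,0,0.1]]]'
```

```text
t: 17.05
position: [549.4, 245.6, 140.6]
tcp_rot: [179.9, -18.3, -0.0]
wrist_force: [-0.6, -0.6, -2.1]
opening: 0.251
t: 17.35
position: [551.4, 247.4, 140.1]
tcp_rot: [-180.0, -18.6, -0.0]
wrist_force: [-0.8, -0.8, -1.8]
opening: 0.253
```

```bash
python3 -m inch '[[[-0.0006,0,0.0019,0,0,0,0.1],[-0.0003,0,0.001,0,0,0,0.1],[0,0,0,0,0,0,0.1]]]';python3 -m inch '[[[-0.0003,0,0.001,0,0,0,0.1],[0,0,0,0,0,0,0.1]]]';python3 -m inch '[[[-0.0003,0,0.001,0,0,0,0.1],[0,0,0,0,0,0,0.1]]]'
```

```text
t: 17.65
position: [551.0, 247.4, 136.3]
tcp_rot: [-180.0, -18.5, 0.0]
wrist_force: [0.4, -0.5, -1.4]
opening: 0.253
t: 17.85
position: [551.0, 247.4, 135.0]
tcp_rot: [180.0, -18.5, 0.0]
wrist_force: [0.4, -0.1, -1.0]
opening: 0.25
t: 18.05
position: [551.0, 247.3, 133.9]
tcp_rot: [180.0, -18.5, 0.0]
wrist_force: [-0.1, 0.1, -1.7]
opening: 0.254
```

```bash
python3 -m inch '[[[-0.0003,0,0.001,0,0,0,0.1],[0,0,0,0,0,0,0.1]]]';python3 -m inch '[[[-0.0003,0,0.001,0,0,0,0.1],[0,0,0,0,0,0,0.1]]]'
```

```text
t: 18.25
position: [551.0, 247.3, 132.9]
tcp_rot: [180.0, -18.5, -0.0]
wrist_force: [0.1, 0.2, -1.8]
opening: 0.257
t: 18.45
position: [551.6, 247.5, 132.5]
tcp_rot: [-180.0, -18.6, -0.0]
wrist_force: [-0.8, -0.5, 4.8]
opening: 0.25
```

Contact (+4.8 N). Releasing at low force.

```bash
python3 -m inch '[[[0,0,0,0,0,0,0.1],[0,0,0,0,0,0,0.1]]]' 20;python3 -m inch '[[[0,0,0,0,0,0,0.3],[0,0,0,0,0,0,0.4],[0,0,0,0,0,0,0.6],[0,0,0,0,0,0,1],[0,0,0,0,0,0,1]]]';python3 - <<'E'
from h import *
im=manip.get_image("scene")[190:400,330:610]
cv2.imwrite("pics/s14.png",cv2.resize(im[:,:,::-1],None,fx=2.8,fy=2.8))
E
```

```text
t: 18.65
position: [551.5, 247.5, 132.5]
tcp_rot: [-180.0, -18.6, -0.0]
wrist_force: [-0.8, -1.0, 4.4]
opening: 0.253
t: 19.15
position: [551.1, 247.4, 132.0]
tcp_rot: [-180.0, -18.5, -0.0]
wrist_force: [-0.2, -0.6, 0.2]
opening: 0.889
```

View pics/s14.png

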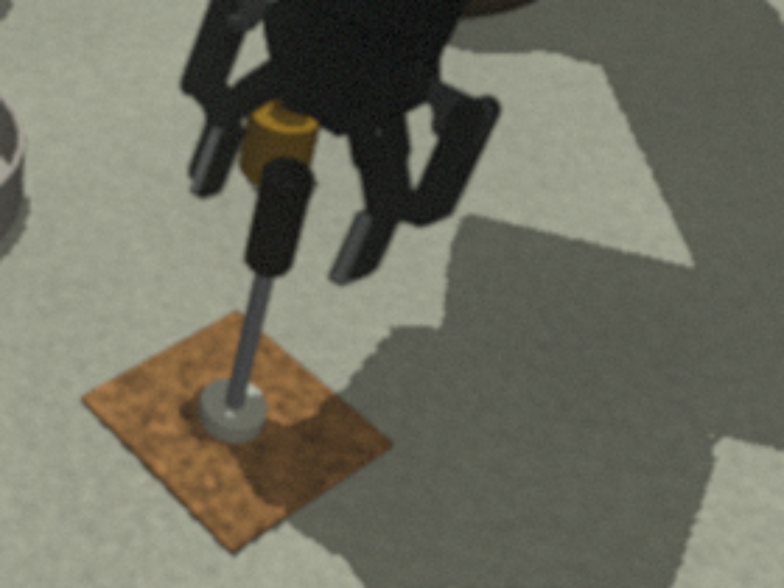

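The stirrer stands upright and free, with its foot at (233,410) in the crop, at the tile centre. I'll retreat straight up.

```bash
python3 -m inch '[[[0.003,0,-0.0095,0,0,0,1],[0.0063,0,-0.019,0,0,0,1],[0.0095,0,-0.0285,0,0,0,1],[0.0127,0,-0.0379,0,0,0,1],[0.0127,0,-0.0379,0,0,0,1]]]';python3 -m inch '[[[-0.04,0.04,-0.02,0,0,0,1],[-0.04,0.04,-0.02,0,0,0,1],[0,0.04,0,0,0,0,1],[0,0,0,0,0,0,1],[0,0,0,0,0,0,1]]]'
python3 - <<'E'
from h import *
for n in("scene","top"):
    im=manip.get_image(n);cv2.imwrite(f"pics/{n}15.png",im[:,:,::-1])
    for t in("stirrer","tile"): print(n,t,[(([round(v) for v in d["point"]]),round(d["p"],2)) for d in manip.pinpoint(t,n)])
s=manip.sense();print(s["position"],s["wrist_force"])
E
```

```text
t: 19.7
position: [550.3, 247.4, 273.9]
tcp_rot: [-180.0, -18.5, 0.0]
wrist_force: [1.2, 0.5, -0.5]
opening: 0.999
t: 20.2
position: [477.3, 140.1, 283.5]
tcp_rot: [-179.9, -18.6, -0.1]
wrist_force: [-1.0, -0.1, -0.4]
opening: 0.997
scene stirrer [([551, 247, 7], 0.97)]
scene tile [([548, 250, 1], 0.68)]
top stirrer [([550, 250, 4], 0.81)]
top tile [([543, 250, -1], 0.74)]
[477.16529838 141.48094043 282.23019657] [ 0.23568737  0.5255249  -0.69678456]
```

View pics/top15.png

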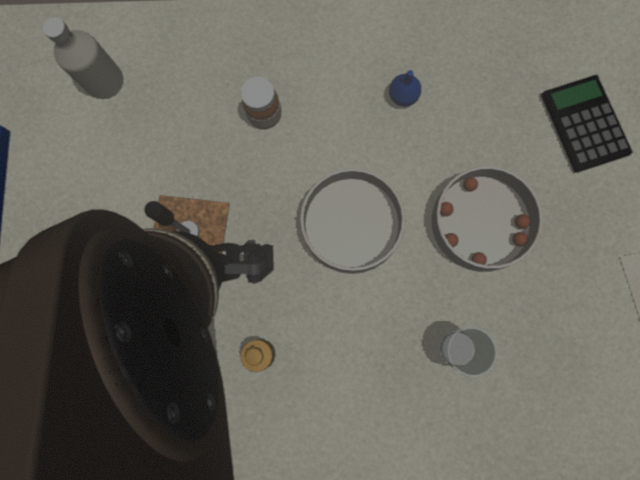

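View pics/scene15.png

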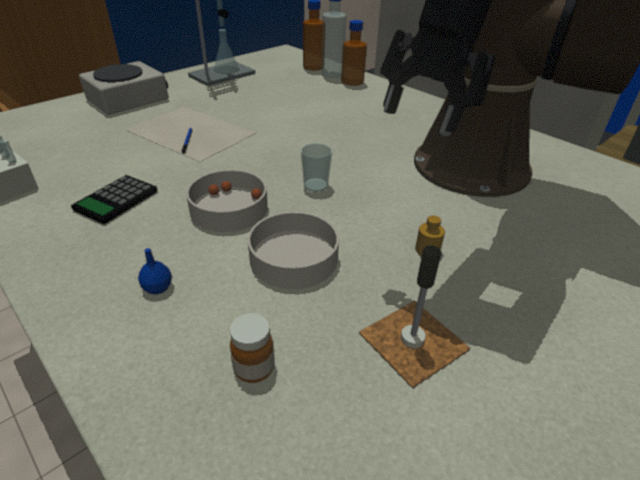

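The stirrer stands on the tile (foot at (413,337) in the scene view), the arm is clear, and all six beads are in the dish. One last check of the bead shifts before handing in.

```bash
python3 - <<'E'
from h import *
hsv=cv2.cvtColor(cv2.imread("pics/top15.png"),cv2.COLOR_BGR2HSV)[:, :]
m=((hsv[...,0]<14)&(hsv[...,1]>90)).astype(np.uint8);m[:,:425]=0
n,l,s,c=cv2.connectedComponentsWithStats(m)
B=np.array([ray("top",c[i],18)[0,:2] for i in range(1,n) if s[i,4]>40])
B0=np.array([[603,-255],[594,-201],[551,-186],[508,-210],[519,-265],[560,-287]])
from scipy.optimize import linear_sum_assignment as L
D=np.linalg.norm(B[:,None]-B0,axis=2);i,j=L(D);print(B.round(0),j,D[i,j].round(0));print(np.linalg.norm(B-[554.5,-232.5],axis=1).round(0),s[1:,4])
E
```

```text
[[ 618. -217.]
 [ 577. -175.]
 [ 553. -297.]
 [ 525. -290.]
 [ 526. -181.]
 [ 494. -223.]] [0 1 5 4 2 3] [41. 31. 12. 26. 25. 19.]
[65. 62. 64. 65. 59. 61.] [107  99 127 116  81  90]
```

```bash
python3 -c "
from cell import manip
print(manip.finish_job())"
```

```text
the job is handed in; nothing more can be done
None
```

I picked up the stirrer by its grip, stirred the beads with the foot a few millimetres above the dish floor, and stood it back on the cork tile. I then let go, moved the arm clear and handed the job in at about 20 s of the 61 s allowed. No verdict was reported.

**Beads:** In the last top picture four beads measure about 41, 31, 26 and 25 mm from where they began. The other two moved about 19 and 12 mm, short of a full bead's width. All six are in the dish, at most about 65 mm from its centre.

**Stirrer:** It looks upright in the last scene picture, and the rod measured within 0.5° of vertical just before I lowered it. The two cameras put its foot 4 to 7 mm from the tile's centre, against the 35 mm allowed.

**Disagreements and trouble:**
- The stirrer tilted in the jaws by up to about 13° while pushing beads, so I turned the tool to bring it upright again before putting it down.
- One bead jammed against the wall early on and was freed. The largest side force I read during the stirring was about 19 N.
- The pinpoint network's positions for the stirrer and tile differ between the two cameras by up to about 5 mm.

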